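# Lay out the bench for casing a watch

## Task

Lay out the three cork pads on the black mat for the next watch: centre the eye loupe on the end pad next to the screwdriver stand, the lidded tin on the end pad farthest from the stand, and the white case cushion on the pad between them, and lay the watch head, dial up, centred on top of the cushion. Leave all of them standing flat, and do not shift the little wooden parts tray.

Things in the scene. Friction and masses are not known exactly. Their poses are not given: they have to be found in the camera images.
- loupe_c (a point): Watchmaker's eye loupe, a small black tube standing upright on its wide end: 32 mm across for the lower 24 mm, then narrowing to 26 mm, 36 mm high, glass lens on top, steel band near the top. Loose, about 30 g. The point is its centre, 18 mm above its foot; z points up.
- tin_c (a point): Round aluminium parts tin with its lid on (lid does not come off), a flat grey window in the top: 50 mm across the lid (48 mm below it), 20 mm high. Loose, about 60 g. The point is its centre, 10 mm above its underside; z points up.
- cushion_c (a point): Case cushion, a plain white nylon disc with a thin grey band round its side: 58 mm across, 22 mm high, flat top. Loose, about 80 g. The point is its centre, 11 mm above its underside; z points up.
- case_c (a point): Watch head without strap: a steel case 39 mm across and 11 mm thick with a dark blue dial, lying dial up. Two pairs of strap lugs, 7 mm high, stick out at both ends of its x axis; 48 mm over the lug ends, which make flat gripping faces 25 mm wide. A small crown (not solid to the touch) sticks out at +y. Loose, about 60 g. The point is its centre, 5.5 mm above its underside; z points up out of the dial.
- pad_left: Left (largest y) cork pad: a fixed flat cork disc, 68 mm across and 3 mm thick, lying on the 3 mm black gridded cutting mat, its top 6 mm above the desk. Origin at the centre of its underside. The three pads lie in a row, about 100 mm apart, the row running roughly across in front of the robot (turned up to 0.22 rad).
- pad_mid: Middle cork pad: a fixed flat cork disc, 68 mm across and 3 mm thick, lying on the 3 mm black gridded cutting mat, its top 6 mm above the desk. Origin at the centre of its underside. The three pads lie in a row, about 100 mm apart, the row running roughly across in front of the robot (turned up to 0.22 rad).
- pad_right: Right (smallest y) cork pad: a fixed flat cork disc, 68 mm across and 3 mm thick, lying on the 3 mm black gridded cutting mat, its top 6 mm above the desk. Origin at the centre of its underside. The three pads lie in a row, about 100 mm apart, the row running roughly across in front of the robot (turned up to 0.22 rad).
- stand: Rotating screwdriver stand, fixed: dark round base 80 mm across with a ring of seven upright thin silver screwdrivers with black caps, 105 mm high in all. Origin at the centre of its underside. It stands beyond one end of the row of pads, about 120 mm from the end pad: sometimes at the left end, sometimes at the right. A 150 mm high aluminium spray can with a white cap, 52 mm across, stands at the other end in the same way.
- tray_c (a point): Little open square wooden tray with a divider and a few brass watch wheels in it, 50 x 50 mm and 14 mm high, loose on the desk among the things to be moved; must stay where it is. The point is its centre, 7 mm above its underside.

How it is judged:
By the outcome, as a careful person would: the job done as asked, in the order asked, and still so for the second after the job is handed in, with the robot touching nothing.
It also fails if it takes over 93 s, if anything falls off the work surface, if the arm or the gripper's body presses on something with over 40 N, if the wrist force passes 120 N, or if a joint passes its speed limit or range.

## Robot

A 6-joint arm with a two-finger parallel gripper is mounted at the origin on the work surface. World frame = base frame: x ahead of the robot, y to its left, z up, the work surface at z = 0. Lengths are in m, angles in rad, forces in N, time in s.
With the tool pointing down it reaches from about 0.25 to 0.775 m from the base axis. Payload 4 kg.
Tool frame: the origin (TCP) lies between the finger pads; the fingertips stand 19 mm ahead of it and the grasp point (between the pads) is the TCP; z points along the fingers, x is the direction in which the jaws open and shut, and the axes are right-handed (so a half turn about z gives the same grasp; the last joint's range is limited). The gripper opens to 85 mm and grips with 20 to 120 N. Pads are 22 mm wide; open, the fingers measure 114 mm over their backs; the gripper's body (76 mm by 85 mm) begins 54 mm behind the grasp point. The pads swing forward as they close: fully open they stand 13 mm farther back than shut.
Start: joints at [1.128, 0.087, 1.371, -0, 1.684, -0.103], TCP at [0.183, 0.519, 0.25] pointing down, gripper open.
Joint ranges: [-3.1, 3.1], [-0.76, 2.03], [0.27, 2.55], [-1.08, 4.22], [0.17, 2.65], [-2.57, 2.57]. Speed limits (rad/s): [2.79, 2.79, 3.14, 3.14, 3.14, 3.14].

## Interface

Orientations are given as [roll, pitch, yaw] about the fixed x, y, z axes, in that order (R = Rz(yaw) Ry(pitch) Rx(roll)).
In Python, from plant import * gives the robot as it stands.
- The arm moves only by the shell command python3 -m handwheel 'ROWS' [FORCE]. ROWS is JSON, one flat list of numbers, 7 for each row, row after row: the turn, a rotation vector about the tool's x, y, z in rad, then the shift along the tool's x, y, z in cm, then the closure, from 0 (fully open) to 1 (shut). A call has exactly 8 rows; each row shifts and turns the commanded pose from where the row before left it, along the tool's axes as they then stand; what a row does not reach is not made up. A row lasts 1/10 s, in which the tool goes at most 50 mm and 8.59 degrees, less where a joint would pass 70% of its speed; a pose out of reach is approached as far as the arm can. A call with a gripper value outside its range is refused whole. The fingers move at their own pace and stop on an object; FORCE is the grip in N (left out, the last holds). Time passes only in rows, so rows that do not move let the fingers close, or fill a call up. It gives the time, the measured TCP pose, the force and the opening at its end, in the units of the state.
- get_obs(): the state, without advancing time (a new reading comes with each control period).
- camera(name): name is "scene" or "side" or "wrist"; returns the picture (384x512x3 uint8, blue, green, red); there is no depth.
- calibration(name): a dict with "intrinsics" (3x3 intrinsics, pixels), "k1" (the pictures are not rectified: a ray, as slopes to the right and down, at radius r is drawn at 1 + k1 r^2 times it, then the intrinsics apply), "rvec" (rotation vector, rad) and "tvec" (3), from world to camera coordinates, as OpenCV has them; the wrist camera has in their place "tool_from_camera" (4x4, takes a point from camera to tool coordinates, whose origin is the TCP and whose axes are the tool frame's). Camera axes: x right, y down, z forward; pixel columns grow to the right and rows downward; lengths in m; the calibration is good to about 2 mm. A picture is of the moment at which its call begins: read the wrist's pose just before it. calibration takes no time and is no camera call.
- finish_job(): hands the job in, once; it reports no verdict.
The state is a dict: "clock": time; "joint_positions": joint angles; "qd": joint speeds; "joint_efforts": joint torques, N m; "position": TCP position; "ee_rot": TCP orientation; "contact_force": force on the tool from outside, world axes, zero at the start; "ft_torque": the same for the moment, N m; "grip_width": opening from 0.0 (shut) to 1.0 (fully open).
Only numpy, scipy, OpenCV 4.12 (cv2) and the standard library are available. Lean on these libraries where they do the work, as an engineer would, in place of code of your own. Each camera call takes 0.05 s, during which the arm holds its last target.

## Working session

There is one attempt and no reset: what is moved stays moved. The work goes in short steps, Python scripts to look and compute and a shell command to move; the robot and the scene stay as the last step left them, time stands still between calls to the robot, and variables do not carry over. Pictures are saved under pics/ and viewed, and the job is handed in when it is done.

```bash
ls; mkdir -p pics
cat > h.py <<'E'
from plant import *
import numpy as np, cv2
from scipy.spatial.transform import Rotation as Ro
def snap(n,f):
    im=camera(n); cv2.imwrite('pics/%s.png'%f,im); return im
def cam(n,obs=None):
    c=calibration(n);K=np.array(c['intrinsics']);k1=c['k1']
    if n=='wrist':
        o=obs or get_obs()
        T=np.eye(4);T[:3,:3]=Ro.from_euler('xyz',o['ee_rot']).as_matrix();T[:3,3]=o['position']
        M=T@np.array(c['tool_from_camera']);return K,k1,M[:3,:3],M[:3,3]
    R=Ro.from_rotvec(np.ravel(c['rvec'])).as_matrix();t=np.ravel(c['tvec'])
    return K,k1,R.T,-R.T@t
def ray(cm,u,v):
    K,k1,R,p=cm
    d=np.array([(u-K[0,2])/K[0,0],(v-K[1,2])/K[1,1]]);s=d.copy()
    for _ in range(30): s=d/(1+k1*(s@s))
    return p,R@np.array([s[0],s[1],1.])
def onz(cm,u,v,z):
    p,d=ray(cm,u,v);return p+d*(z-p[2])/d[2]
def proj(cm,X):
    K,k1,R,p=cm;c=R.T@(np.asarray(X)-p);s=c[:2]/c[2];s=s*(1+k1*(s@s));return K[0,0]*s[0]+K[0,2],K[1,1]*s[1]+K[1,2]
def tri(rs):
    A=np.zeros((3,3));b=np.zeros(3)
    for p,d in rs:
        d=d/np.linalg.norm(d);P=np.eye(3)-np.outer(d,d);A+=P;b+=P@p
    X=np.linalg.solve(A,b);return X,[np.linalg.norm((np.eye(3)-np.outer(d,d)/(d@d))@(X-p)) for p,d in rs]
E
python3 - <<'E'
from h import *
print(get_obs())
for n in ['scene','side','wrist']:
    snap(n,n+'0'); c=calibration(n); print(n,c)
    if n!='wrist': print(cam(n)[3])
E
```

```text
pics
{'clock': 0.0, 'joint_positions': array([ 1.12792166e+00,  8.79855511e-02,  1.37230150e+00,  3.73647184e-05,
        1.68358012e+00, -1.03111509e-01]), 'qd': array([-1.16024939e-03, -5.83500253e-05,  5.87895160e-04, -2.32135607e-04,
        3.09839741e-04, -4.00331744e-04]), 'joint_efforts': array([-4.09869826e-04, -3.51859331e+01, -3.13273716e+01, -3.04651267e-04,
        1.07901017e-02, -2.72454622e-05]), 'position': array([0.18309631, 0.51814047, 0.24909841]), 'ee_rot': array([-3.14132160e+00,  2.25861023e-03,  1.23103764e+00]), 'contact_force': array([-0.52616047, -1.14923384, -0.09786563]), 'ft_torque': array([ 0.00322743, -0.06767067,  0.03847673]), 'grip_width': 1.0007997120966237}
scene {'intrinsics': array([[395.79427158,   0.        , 252.78629999],
       [  0.        , 395.79427158, 192.8841549 ],
       [  0.        ,   0.        ,   1.        ]]), 'k1': -0.08175237382890072, 'rvec': array([ 2.16220995,  0.97405306, -0.40013747]), 'tvec': array([-0.3789268 , -0.24305722,  1.16495564])}
[ 0.99965322 -0.39503188  0.63594594]
side {'intrinsics': array([[488.34561408,  
[... 176 characters left out ...]
.14154504, -0.27884072,  0.13976778]), 'tvec': array([-0.53649652,  0.12054425,  1.22151633])}
[ 0.2844278  -1.05740454  0.77165928]
wrist {'intrinsics': array([[277.68648864,   0.        , 254.31564067],
       [  0.        , 277.68648864, 193.46024529],
       [  0.        ,   0.        ,   1.        ]]), 'k1': -0.0022664110598676116, 'tool_from_camera': array([[ 9.99999356e-01,  1.02449070e-03,  4.88192660e-04,
        -7.44890919e-04],
       [-1.12664767e-03,  9.47875192e-01,  3.18639844e-01,
        -8.20056056e-02],
       [-1.36302156e-04, -3.18640189e-01,  9.47875736e-01,
        -1.23624995e-01],
       [ 0.00000000e+00,  0.00000000e+00,  0.00000000e+00,
         1.00000000e+00]])}
```

View pics/scene0.png

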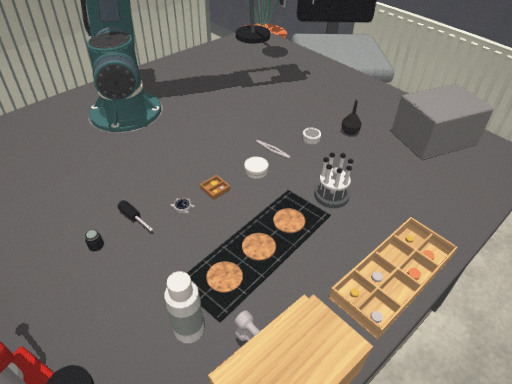

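View pics/side0.png

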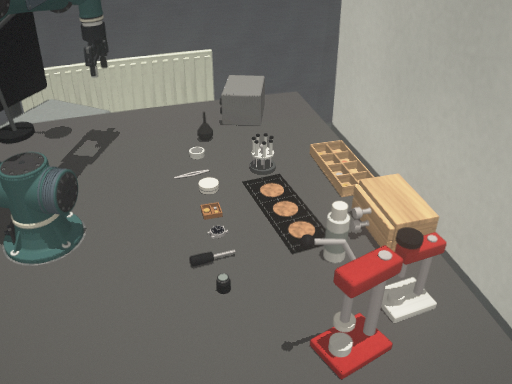

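View pics/wrist0.png

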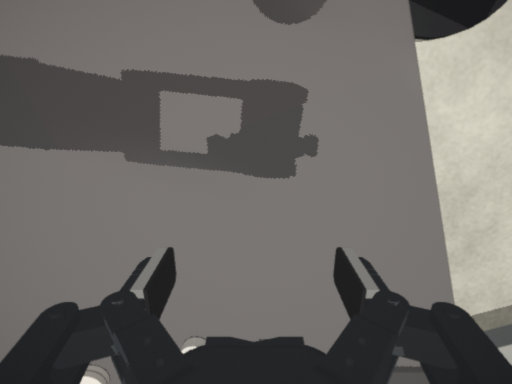

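Run:
```python
from h import *
a=cv2.imread('pics/scene0.png');b=cv2.imread('pics/side0.png')
cv2.imwrite('pics/za.png',cv2.resize(a[110:310,70:370],(800,533),interpolation=cv2.INTER_CUBIC))
cv2.imwrite('pics/zb.png',cv2.resize(b[110:310,150:350],(600,600),interpolation=cv2.INTER_CUBIC))
A=cam('scene');B=cam('side')
for n,pa,pb in [('loupe',(93,240),(223,284)),('case',(182,205),(218,231)),('cush',(256,167),(208,186)),('tin',(312,135),(197,153)),('tray',(215,186),(211,210)),('padL',(289,220),(272,190)),('padM',(259,246),(285,209)),('padR',(225,277),(301,230)),('stand',(333,195),(263,166))]:
    X,r=tri([ray(A,*pa),ray(B,*pb)]);print(n,X.round(4),np.round(r,4),onz(A,*pa,.01).round(3),onz(B,*pb,.01).round(3))
```

```text
loupe [ 0.4149 -0.2961  0.0173] [0.0007 0.0007] [ 0.407 -0.294  0.01 ] [ 0.416 -0.29   0.01 ]
case [ 0.4437 -0.0989  0.0085] [0.0007 0.0007] [ 0.444 -0.099  0.01 ] [ 0.444 -0.102  0.01 ]
cush [0.4568 0.1101 0.0107] [0.0009 0.0009] [0.455 0.112 0.01 ] [0.457 0.11  0.01 ]
tin [0.4578 0.313  0.0109] [0.0021 0.0021] [0.455 0.317 0.01 ] [0.458 0.311 0.01 ]
tray [ 0.4435 -0.0062  0.0092] [0.0007 0.0007] [ 0.443 -0.006  0.01 ] [ 0.444 -0.008  0.01 ]
padL [0.63   0.0493 0.0057] [0.001 0.001] [0.632 0.047 0.01 ] [0.628 0.041 0.01 ]
padM [ 0.6382 -0.0454  0.0032] [0.0009 0.0009] [ 0.641 -0.048  0.01 ] [ 0.635 -0.056  0.01 ]
padR [ 0.6498 -0.1432  0.0023] [0.0002 0.0002] [ 0.654 -0.146  0.01 ] [ 0.646 -0.153  0.01 ]
stand [0.6418 0.1822 0.0059] [0.0001 0.0001] [0.644 0.178 0.01 ] [0.64  0.176 0.01 ]
```

View pics/za.png

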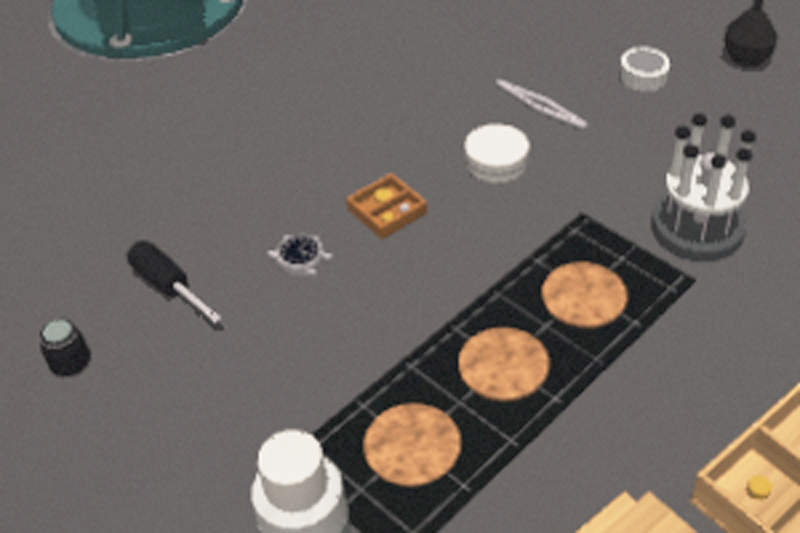

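View pics/zb.png

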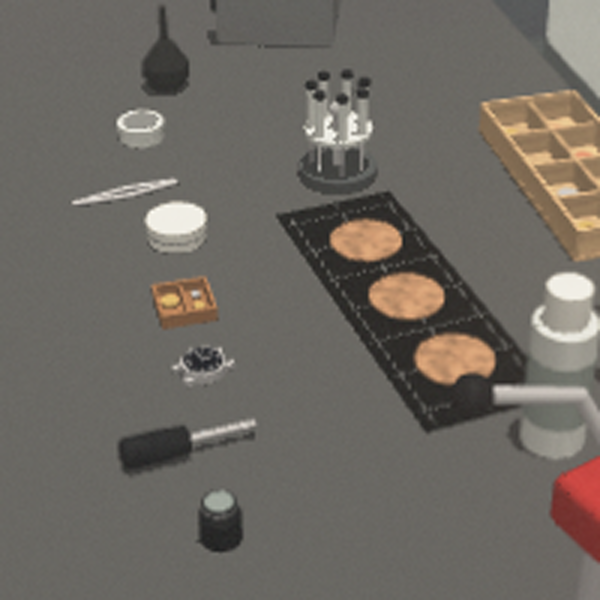

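```bash
cat > plan.py <<'E'
import sys
from h import *
# plan x y z yaw n : print per-row tool-frame shift (cm) and turn about tool z
def plan(x,y,z,yaw,n):
    o=get_obs();R=Ro.from_euler('xyz',o['ee_rot']);p=np.array(o['position'])
    g=Ro.from_euler('xyz',[np.pi,0,yaw]);rv=(R.inv()*g).as_rotvec()/n
    d=(np.array([x,y,z])-p)/n*100
    print('now',p.round(4),np.round(o['ee_rot'],3),'turn/row',rv.round(4))
    for i in range(n):
        print((R.inv().apply(d)).round(2)); R=R*Ro.from_rotvec(rv)
if __name__=='__main__': plan(*map(float,sys.argv[1:5]),int(sys.argv[5]))
E
python3 plan.py 0.5 0.0 0.25 0 16
```

```text
now [0.1832 0.5182 0.2494] [-3.141e+00  2.000e-03  1.231e+00] turn/row [0.0001 0.0001 0.0769]
[-2.39  2.95 -0.  ]
[-2.16  3.12 -0.  ]
[-1.91  3.28 -0.  ]
[-1.66  3.42 -0.  ]
[-1.39  3.53 -0.  ]
[-1.11  3.63 -0.  ]
[-0.83  3.7  -0.  ]
[-0.54  3.76 -0.  ]
[-0.25  3.79 -0.  ]
[ 0.04  3.8  -0.  ]
[ 0.33  3.78 -0.  ]
[ 0.62  3.75 -0.  ]
[ 0.91  3.69 -0.  ]
[ 1.19  3.61 -0.  ]
[ 1.46  3.5  -0.  ]
[ 1.73  3.38 -0.  ]
```

```bash
python3 -m handwheel '[0,0,0.077,-2.4,2.9,0,0, 0,0,0.077,-2.2,3.1,0,0, 0,0,0.077,-1.9,3.3,0,0, 0,0,0.077,-1.7,3.4,0,0, 0,0,0.077,-1.4,3.5,0,0, 0,0,0.077,-1.1,3.6,0,0, 0,0,0.077,-0.8,3.7,0,0, 0,0,0.077,-0.5,3.8,0,0]'
python3 - <<'E'
from h import *
snap('wrist','w1')
E
python3 -m handwheel '[0,0,0.077,-0.2,3.8,0,0, 0,0,0.077,0.0,3.8,0,0, 0,0,0.077,0.3,3.8,0,0, 0,0,0.077,0.6,3.7,0,0, 0,0,0.077,0.9,3.7,0,0, 0,0,0.077,1.2,3.6,0,0, 0,0,0.077,1.5,3.5,0,0, 0,0,0.077,1.7,3.4,0,0]'
python3 - <<'E'
from h import *
import json
o=get_obs();json.dump({k:np.asarray(o[k]).tolist() for k in o},open('o2.json','w'));print(o['position'],o['ee_rot'],o['qd'])
snap('wrist','w2')
E
```

```text
clock: 0.95
position: [0.3414, 0.2581, 0.2501]
ee_rot: [-3.142, 0.0, 0.612]
contact_force: [1.0, 1.0, -0.3]
grip_width: 1.0
clock: 1.8
position: [0.4997, -0.001, 0.2499]
ee_rot: [-3.141, 0.0, -0.004]
contact_force: [0.1, -0.0, 0.3]
grip_width: 1.0
[ 0.49970053 -0.00104259  0.24993635] [-3.14119329e+00  4.26923330e-04 -4.02198948e-03] [-0.63019394  0.42109275 -0.40344011  0.00482568 -0.01712235  0.13400169]
```

View pics/w2.png

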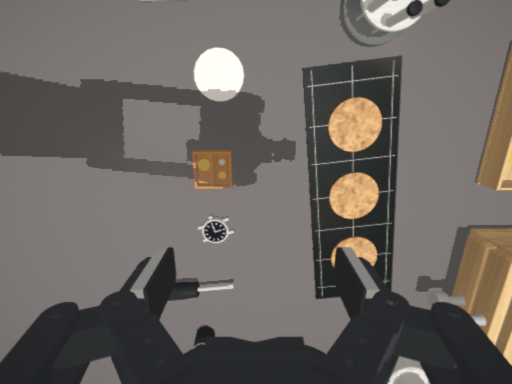

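View pics/w1.png

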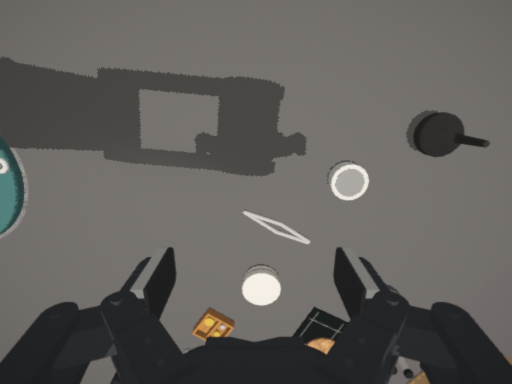

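```bash
cat > meas.py <<'E'
from h import *
def blob(im,u,v,kind,r=45):
    hsv=cv2.cvtColor(im,cv2.COLOR_BGR2HSV).astype(int);H,S,V=hsv[...,0],hsv[...,1],hsv[...,2]
    m={'cork':(H<20)&(S>90)&(V>100),'white':(V>165)&(S<60),'dark':(V<55),'bright':(V>110)&(S<70)}[kind]
    k=np.zeros(m.shape,np.uint8);cv2.circle(k,(int(u),int(v)),r,1,-1)
    m=(m&(k>0)).astype(np.uint8)
    m=cv2.morphologyEx(m,cv2.MORPH_CLOSE,np.ones((3,3),np.uint8))
    cs,_=cv2.findContours(m,cv2.RETR_EXTERNAL,cv2.CHAIN_APPROX_NONE)
    c=max(cs,key=cv2.contourArea);e=cv2.fitEllipse(cv2.convexHull(c)) 
    return e,cv2.contourArea(c),c
E
python3 - <<'E'
from meas import *
o=get_obs();w=snap('wrist','w3');W=cam('wrist',o);print(o['position'],o['ee_rot'])
a=cv2.imread('pics/scene0.png');b=cv2.imread('pics/side0.png');A=cam('scene');B=cam('side')
for n,kind,pw,pa,pb,z in [('padL','cork',(355,125),(289,220),(272,190),.006),('padM','cork',(354,196),(259,246),(285,209),.006),('cush','white',(219,75),(256,163),(208,183),.022)]:
    rs=[];out=[]
    for im,C,p in ((w,W,pw),(a,A,pa),(b,B,pb)):
        e,ar,c=blob(im,*p,kind,32 if im is w else 20);rs.append(ray(C,*e[0]));out.append((np.round(e[0],1),np.round(e[1],1),onz(C,*e[0],z).round(4)))
    X,r=tri(rs);print(n,X.round(4),np.round(r,4));[print('  ',*q) for q in out]
cv2.imwrite('pics/zw.png',cv2.resize(w[140:300,130:290],(640,640),interpolation=cv2.INTER_CUBIC))
E
```

```text
[ 0.5020786  -0.00590812  0.24925303] [ 3.13682005e+00 -1.08842969e-03 -1.11622195e-02]
padL [0.6291 0.0497 0.0059] [0.0001 0.0002 0.0002]
   [353.  119.2] [51.4 57.5] [0.629  0.0499 0.006 ]
   [288.7 220. ] [24.2 32.1] [0.629  0.0496 0.006 ]
   [271.5 189.6] [13.8 23.7] [0.6292 0.0493 0.006 ]
padM [ 0.6384 -0.0465  0.0055] [0.0002 0.0003 0.0002]
   [352.4 190.5] [45.9 51.7] [ 0.6382 -0.0461  0.006 ]
   [258.5 246. ] [27.2 34.2] [ 0.6384 -0.0469  0.006 ]
   [285.1 208.3] [15.6 25. ] [ 0.6383 -0.0473  0.006 ]
cush [0.4583 0.1087 0.0215] [0.0003 0.0006 0.0005]
   [215.6  69.2] [51.3 52. ] [0.4585 0.1088 0.022 ]
   [255.9 164.3] [16.5 23.9] [0.458  0.1087 0.022 ]
   [208.3 182.9] [12.  19.7] [0.4582 0.1069 0.022 ]
```

View pics/zw.png

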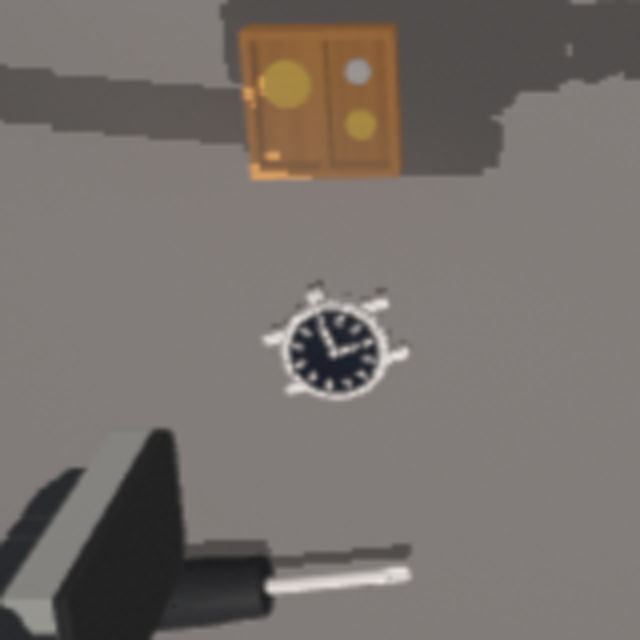

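```bash
python3 plan.py 0.415 -0.26 0.2 0 8
```

```text
now [ 0.5005 -0.0032  0.2492] [ 3.14e+00  1.00e-03 -7.00e-03] turn/row [ 0.0002  0.0002 -0.0009]
[-1.05  3.22  0.62]
[-1.05  3.22  0.62]
[-1.05  3.22  0.62]
[-1.06  3.21  0.62]
[-1.06  3.21  0.62]
[-1.06  3.21  0.62]
[-1.06  3.21  0.62]
[-1.07  3.21  0.62]
```

```bash
python3 -m handwheel '[0,0,0,-1.2,3.7,0.7,0, 0,0,0,-1.2,3.7,0.7,0, 0,0,0,-1.2,3.7,0.7,0, 0,0,0,-1.2,3.7,0.7,0, 0,0,0,-1.2,3.7,0.7,0, 0,0,0,-1.2,3.7,0.7,0, 0,0,0,-1.2,3.6,0.7,0, 0,0,0,0,0,0,0]'
python3 - <<'E'
from h import *
import json
o=get_obs();json.dump({k:np.asarray(o[k]).tolist() for k in o},open('o4.json','w'));print(o['position'],o['ee_rot'],abs(o['qd']).max())
snap('wrist','w4')
E
```

```text
clock: 2.7
position: [0.413, -0.2599, 0.1997]
ee_rot: [-3.141, 0.003, -0.005]
contact_force: [0.1, 0.5, 0.2]
grip_width: 1.001
[ 0.41301726 -0.25994923  0.19966115] [-3.14095796e+00  3.11237458e-03 -5.27396511e-03] 0.06573040445276239
```

View pics/w4.png

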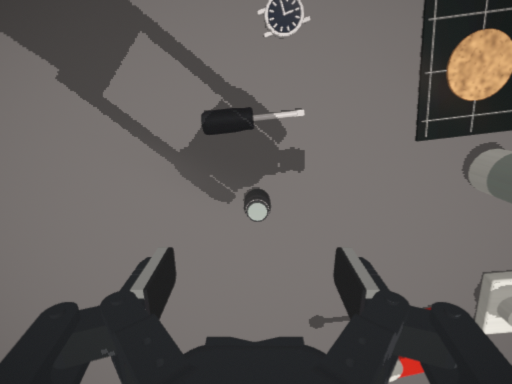

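Run:
```python
from meas import *
import json
o=json.load(open('o4.json'));w=cv2.imread('pics/w4.png');W=cam('wrist',o)
a=cv2.imread('pics/scene0.png');b=cv2.imread('pics/side0.png');A=cam('scene');B=cam('side')
for n,kind,pw,pa,pb,z,r in [('padR','cork',(482,65),(225,277),(301,230),.006,44),('glass','bright',(257,212),(92,235),(223,279),.036,10)]:
    rs=[]
    for im,C,p in ((w,W,pw),(a,A,pa),(b,B,pb)):
        e,ar,c=blob(im,*p,kind,r if im is w else r//2);rs.append(ray(C,*e[0]));print(n,np.round(e[0],1),np.round(e[1],1),onz(C,*e[0],z).round(4))
    if n=='padR':
        X,q=tri(rs[:2]);print(X.round(4),np.round(q,4))
    X,q=tri(rs);print(X.round(4),np.round(q,4))
```

```text
padR [481.   64.3] [61.3 79. ] [ 0.649  -0.1439  0.006 ]
padR [224.1 276.4] [30.8 36.6] [ 0.6495 -0.1449  0.006 ]
padR [301.2 229.2] [17.  27.1] [ 0.6498 -0.1449  0.006 ]
[ 0.6492 -0.1442  0.0055] [0.0004 0.0004]
[ 0.6495 -0.1443  0.0056] [0.0006 0.0005 0.0005]
glass [257.  211.6] [19.  19.3] [ 0.4152 -0.2965  0.036 ]
glass [ 91.4 233.7] [6.8 9.6] [ 0.4146 -0.2939  0.036 ]
glass [222.8 277.1] [5.9 8.7] [ 0.4159 -0.2949  0.036 ]
[ 0.4155 -0.2952  0.037 ] [0.0009 0.0012 0.0006]
```

```bash
python3 plan.py 0.4153 -0.296 0.022 0 1
python3 -m handwheel '[0,0,0,0.1,1.8,4,0, 0,0,0,0.1,1.8,4,0, 0,0,0,0,0,4,0, 0,0,0,0,0,3,0, 0,0,0,0,0,2,0, 0,0,0,0,0,0.7,0, 0,0,0,0,0,0,0, 0,0,0,0,0,0,0]' 30
python3 plan.py 0.4153 -0.296 0.022 0 1
```

```text
now [ 0.414  -0.2582  0.2003] [-3.14e+00  2.00e-03 -4.00e-03] turn/row [-0.0019  0.0016 -0.0036]
[ 0.17  3.82 17.82]
clock: 3.55
position: [0.4182, -0.2937, 0.0258]
ee_rot: [3.14, -0.002, 0.0]
contact_force: [0.0, 0.1, 1.3]
grip_width: 1.003
now [ 0.4182 -0.2937  0.0258] [ 3.14e+00 -2.00e-03  0.00e+00] turn/row [ 0.0015 -0.0021  0.0002]
[-0.29  0.23  0.38]
```

```bash
python3 -m handwheel '[0,0,0,-0.1,0.1,0.3,0, 0,0,0,0,0,0,0.3, 0,0,0,0,0,0,0.5, 0,0,0,0,0,0,0.7, 0,0,0,0,0,0,0.8, 0,0,0,0,0,0,0.8, 0,0,0,0,0,0,0.8, 0,0,0,0,0,0,0.8]' 30
python3 - <<'E'
from h import *
snap('wrist','w5')
E
```

```text
clock: 4.35
position: [0.4162, -0.295, 0.0217]
ee_rot: [3.141, -0.001, -0.001]
contact_force: [-0.3, 0.4, 3.1]
grip_width: 0.356
```

View pics/w5.png

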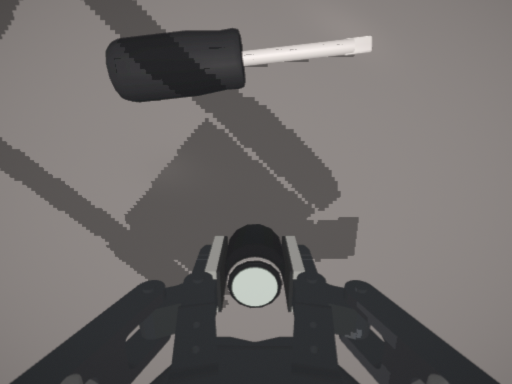

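```bash
python3 - <<'E'
from h import *
print(onz(cam('wrist'),254.3,286,.036)-get_obs()['position'])
E
python3 plan.py 0.629 0.0497 0.16 0 12
```

```text
[-0.00022298 -0.0011068   0.01432581]
now [ 0.4161 -0.295   0.0217] [ 3.141e+00 -1.000e-03 -1.000e-03] turn/row [ 0.     -0.     -0.0001]
[ 1.77 -2.87 -1.15]
[ 1.77 -2.87 -1.15]
[ 1.77 -2.87 -1.15]
[ 1.77 -2.87 -1.15]
[ 1.77 -2.87 -1.15]
[ 1.77 -2.87 -1.15]
[ 1.77 -2.87 -1.15]
[ 1.77 -2.87 -1.15]
[ 1.77 -2.87 -1.15]
[ 1.77 -2.87 -1.15]
[ 1.77 -2.87 -1.15]
[ 1.77 -2.87 -1.15]
```

```bash
python3 -m handwheel '[0,0,0,0,0,-2,0.8, 0,0,0,0,0,-4,0.8, 0,0,0,0.5,-1,-4,0.8, 0,0,0,2,-3,-4,0.8, 0,0,0,2.2,-3.5,0,0.8, 0,0,0,2.2,-3.5,0,0.8, 0,0,0,2.2,-3.5,0,0.8, 0,0,0,2.2,-3.5,0,0.8]'
python3 -m handwheel '[0,0,0,2.2,-3.5,0,0.8, 0,0,0,2.2,-3.5,0,0.8, 0,0,0,2.2,-3.5,0,0.8, 0,0,0,2.0,-3.5,0,0.8, 0,0,0,1.5,-2.6,0,0.8, 0,0,0,0,0,0,0.8, 0,0,0,0,0,0,0.8, 0,0,0,0,0,0,0.8]'
python3 plan.py 0.629 0.0508 0.028 0 1
```

```text
clock: 5.2
position: [0.528, -0.1154, 0.1579]
ee_rot: [-3.141, 0.001, -0.001]
contact_force: [0.3, -1.5, -0.4]
grip_width: 0.361
clock: 6.0
position: [0.6282, 0.0481, 0.1579]
ee_rot: [3.141, 0.001, -0.002]
contact_force: [0.1, 0.5, -0.3]
grip_width: 0.359
now [0.6282 0.0481 0.1579] [ 3.141e+00  1.000e-03 -2.000e-03] turn/row [ 0.0005  0.0013 -0.0018]
[ 0.09 -0.28 12.99]
```

```bash
python3 -m handwheel '[0,0,0,0.1,-0.2,4,0.8, 0,0,0,0,0,4,0.8, 0,0,0,0,0,2,0.8, 0,0,0,0,0,1,0.8, 0,0,0,0,0,0.8,0.8, 0,0,0,0,0,0,0.8, 0,0,0,0,0,0,0.8, 0,0,0,0,0,0,0.8]'
python3 - <<'E'
from h import *
o=get_obs();snap('wrist','w6');snap('scene','s6');W=cam('wrist',o)
print(proj(W,[.629,.0497,.006]), proj(W,[.629,.0497+.034,.006]),onz(W,254.3,286,o['position'][2]+.0143))
E
python3 plan.py 0.629 0.0508 0.028 0 1
```

```text
clock: 6.8
position: [0.631, 0.0509, 0.0424]
ee_rot: [-3.142, -0.003, -0.001]
contact_force: [0.4, -0.3, -0.6]
grip_width: 0.355
(np.float64(251.31638254841923), np.float64(235.89098250826197)) (np.float64(251.12541546792727), np.float64(185.0748120839631)) [0.63072733 0.04972857 0.056679  ]
now [0.6307 0.051  0.0419] [-3.142e+00 -3.000e-03 -1.000e-03] turn/row [-0.     -0.0025 -0.0009]
[-0.17  0.02  1.39]
```

View pics/w6.png

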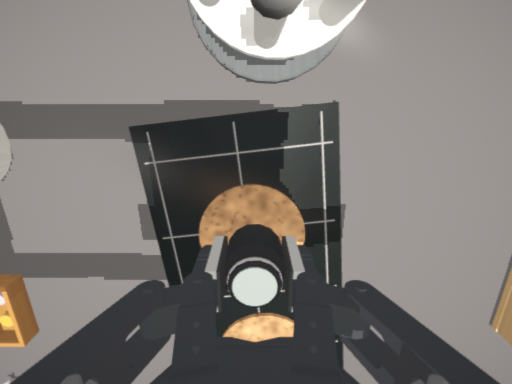

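```bash
python3 -m handwheel '[0,0,0,-0.15,0,0.7,0.8, 0,0,0,0,0,0.5,0.8, 0,0,0,0,0,0.2,0.8, 0,0,0,0,0,0,0.8, 0,0,0,0,0,0,0.8, 0,0,0,0,0,0,0.8, 0,0,0,0,0,0,0.8, 0,0,0,0,0,0,0.8]'
```

```text
clock: 7.7
position: [0.6282, 0.0511, 0.0277]
ee_rot: [-3.142, 0.0, -0.001]
contact_force: [-3.1, 0.6, 6.6]
grip_width: 0.359
```

```bash
python3 -m handwheel '[0,0,0,0,0,-0.05,0.6, 0,0,0,0,0,0,0.5, 0,0,0,0,0,0,0.3, 0,0,0,0,0,0,0.1, 0,0,0,0,0,0,0, 0,0,0,0,0,-2,0, 0,0,0,0,0,-4,0, 0,0,0,0,0,-4,0]'
python3 plan.py 0.5 0.33 0.18 0.1 8
```

```text
clock: 8.5
position: [0.6274, 0.0509, 0.1266]
ee_rot: [-3.141, 0.003, -0.001]
contact_force: [1.1, -0.5, 0.3]
grip_width: 1.001
now [0.6274 0.0509 0.1266] [-3.141e+00  3.000e-03 -1.000e-03] turn/row [-0.      0.0004 -0.0126]
[-1.6  -3.49 -0.66]
[-1.55 -3.51 -0.66]
[-1.51 -3.53 -0.66]
[-1.46 -3.54 -0.66]
[-1.42 -3.56 -0.67]
[-1.37 -3.58 -0.67]
[-1.33 -3.6  -0.67]
[-1.28 -3.61 -0.67]
```

```bash
python3 -m handwheel '[0,0,0,-1,0,-4,0, 0,0,0,-3,-2,-3,0, 0,0,0,-4,-3,0,0, 0,0,0,-4,-3,0,0, 0,0,0,-3,-4,0,0, 0,0,0,-2,-4.5,0,0, 0,0,0,0,-4.5,0,0, 0,0,0,0,-4.5,0,0]'
python3 - <<'E'
from h import *
o=get_obs();import json;json.dump({k:np.asarray(o[k]).tolist() for k in o},open('o7.json','w'));print(abs(o['qd']).max())
snap('wrist','w7');snap('scene','s7')
E
```

```text
clock: 9.3
position: [0.4577, 0.3078, 0.1976]
ee_rot: [-3.141, -0.001, -0.001]
contact_force: [0.3, 1.1, 0.1]
grip_width: 1.0
0.7464613062842568
```

View pics/w7.png

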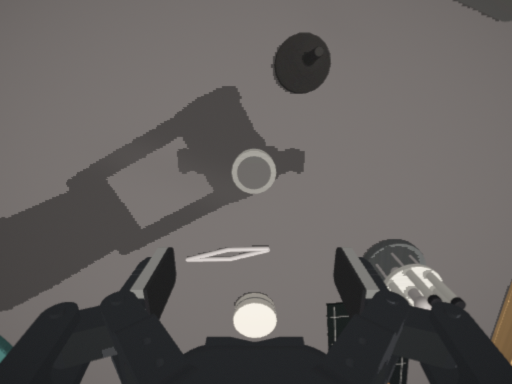

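View pics/s7.png

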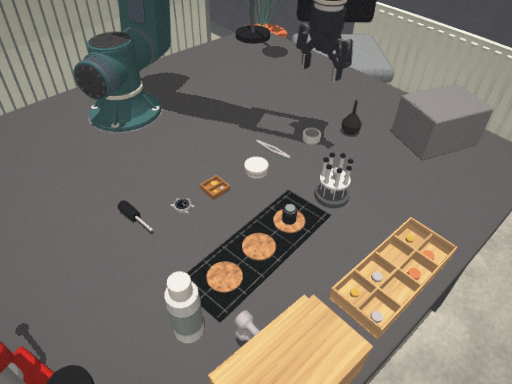

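Run:
```python
from meas import *
o=get_obs();w=snap('wrist','w8');W=cam('wrist',o);print(o['position'],o['ee_rot'])
a=cv2.imread('pics/scene0.png');b=cv2.imread('pics/side0.png');A=cam('scene');B=cam('side')
rs=[]
for im,C,p,r in ((w,W,(254,175),35),(a,A,(312,134),14),(b,B,(197,151),12)):
    e,ar,c=blob(im,*p,'white',r);print(np.round(e[0],1),np.round(e[1],1),onz(C,*e[0],.02).round(4));rs.append(ray(C,*e[0]))
X,q=tri(rs);print(X.round(4),np.round(q,4))
# loupe check
s=cv2.imread('pics/s7.png');e,ar,c=blob(s,290,210,'bright',9);print(e,onz(A,*e[0],.042))
```

```text
[0.45743688 0.31076584 0.1966774 ] [-3.13912756e+00  3.03236430e-04  5.33340168e-03]
[254.8 173.6] [37.6 40.9] [0.4577 0.315  0.02  ]
[311.7 133. ] [11.4 18. ] [0.4569 0.312  0.02  ]
[196.4 150.1] [ 7.2 15. ] [0.4572 0.3122 0.02  ]
[0.457  0.3139 0.0189] [0.001  0.0013 0.0004]
((289.8988037109375, 207.52479553222656), (7.874116897583008, 10.399923324584961), 121.85981750488281) [0.62699899 0.05136296 0.042     ]
```

```bash
python3 plan.py 0.4573 0.314 0.02 0 1;  python3 -m handwheel '[0,0,0,0,-0.3,4,0, 0,0,0,0,0,4,0, 0,0,0,0,0,4,0, 0,0,0,0,0,3,0, 0,0,0,0,0,2,0, 0,0,0,0,0,0.5,0, 0,0,0,0,0,0,0, 0,0,0,0,0,0,0]' 30
python3 plan.py 0.4573 0.314 0.02 0 1
```

```text
now [0.4578 0.3083 0.1966] [3.141e+00 0.000e+00 3.000e-03] turn/row [0.0001 0.0005 0.0034]
[-0.04 -0.57 17.66]
clock: 10.25
position: [0.4598, 0.3091, 0.0236]
ee_rot: [-3.14, -0.002, -0.002]
contact_force: [0.0, -0.3, 1.0]
grip_width: 0.997
now [0.4598 0.3091 0.0236] [-3.14e+00 -2.00e-03 -2.00e-03] turn/row [-0.0012 -0.0025 -0.0017]
[-0.25 -0.49  0.36]
```

```bash
python3 -m handwheel '[0,0,0,-0.15,-0.3,0.3,0, 0,0,0,0,0,0,0, 0,0,0,0,0,0,0.2, 0,0,0,0,0,0,0.4, 0,0,0,0,0,0,0.6, 0,0,0,0,0,0,0.6, 0,0,0,0,0,0,0.6, 0,0,0,0,0,0,0.6]' 30
python3 - <<'E'
from meas import *
o=get_obs();w=snap('wrist','w9');W=cam('wrist',o)
e,ar,c=blob(w,*proj(W,np.array(o['position'])*[1,1,0]+[0,0,.02]),'white',70);print(e,onz(W,*e[0],.02)-o['position'])
E
```

```text
clock: 11.05
position: [0.4574, 0.3124, 0.0195]
ee_rot: [-3.141, -0.001, -0.001]
contact_force: [-0.6, -0.2, 3.9]
grip_width: 0.572
((254.29251098632812, 263.4303894042969), (83.13274383544922, 94.70375061035156), 90.06083679199219) [-0.0002158   0.00215758  0.00047475]
```

View pics/w9.png

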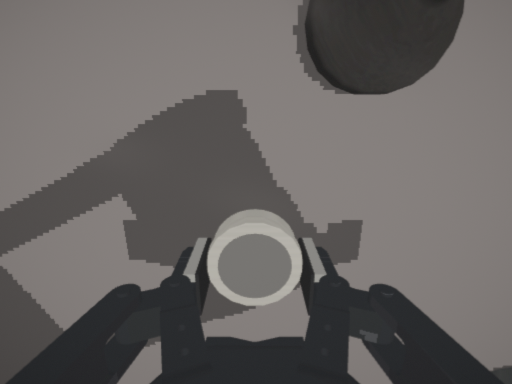

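```bash
python3 -m handwheel '[0,0,0,0,0,-2,0.6, 0,0,0,0,0,-4,0.6, 0,0,0,0,1,-4,0.6, 0,0,0,0,3,-4,0.6, 0,0,0,0.5,4,0,0.6, 0,0,0,1,4,0,0.6, 0,0,0,2,4,0,0.6, 0,0,0,2,4,0,0.6]'
python3 -m handwheel '[0,0,0,2,4,0,0.6, 0,0,0,2,4,0,0.6, 0,0,0,2,4,0,0.6, 0,0,0,2,4,0,0.6, 0,0,0,2,4,0,0.6, 0,0,0,2,3,0,0.6, 0,0,0,1.7,2.8,0,0.6, 0,0,0,0,0,0,0.6]'
python3 -m handwheel '[0,0,0,0,0,0,0.6, 0,0,0,0,0,0,0.6, 0,0,0,0,0,0,0.6, 0,0,0,0,0,4,0.6, 0,0,0,0,0,4,0.6, 0,0,0,0,0,2.4,0.6, 0,0,0,0,0,1,0.6, 0,0,0,0,0,0,0.6]'
python3 - <<'E'
from meas import *
o=get_obs();w=snap('wrist','w10');W=cam('wrist',o)
print(proj(W,[.6493,-.1441,.006]),proj(W,[.6493,-.1441+.034,.006]),proj(W,[.6493-.034,-.1441,.006]),proj(W,[.6493+.034,-.1441,.006]))
E
python3 plan.py .6493 -.1456 .0265 0 1
```

```text
clock: 11.9
position: [0.5118, 0.1105, 0.1585]
ee_rot: [-3.142, 0.0, -0.001]
contact_force: [1.4, -0.8, 0.1]
grip_width: 0.572
clock: 12.7
position: [0.6493, -0.1503, 0.1567]
ee_rot: [3.14, 0.002, -0.006]
contact_force: [0.4, 0.6, -0.3]
grip_width: 0.567
clock: 13.5
position: [0.6475, -0.1449, 0.0434]
ee_rot: [-3.14, 0.003, 0.0]
contact_force: [-0.4, 0.8, -0.8]
grip_width: 0.566
(np.float64(257.6439330350205), np.float64(232.4190887617719)) (np.float64(257.9234386023884), np.float64(181.45881965228133)) (np.float64(204.70072920617088), np.float64(232.29175820689588)) (np.float64(310.63385366867647), np.float64(232.54010321021474))
now [ 0.6488 -0.1455  0.0455] [-3.142 -0.    -0.   ] turn/row [-0.     -0.0003 -0.0001]
[0.05 0.01 1.9 ]
```

View pics/w10.png

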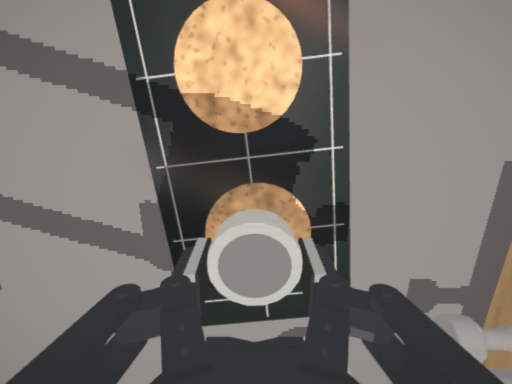

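```bash
python3 -m handwheel '[0,0,0,0.15,0.1,0.8,0.6, 0,0,0,0,0,0.6,0.6, 0,0,0,0,0,0.3,0.6, 0,0,0,0,0,0.1,0.6, 0,0,0,0,0,0,0.6, 0,0,0,0,0,0,0.6, 0,0,0,0,0,0,0.6, 0,0,0,0,0,0,0.6]'
```

```text
clock: 14.35
position: [0.6503, -0.1471, 0.0272]
ee_rot: [3.142, -0.0, -0.001]
contact_force: [-0.5, -0.5, -0.7]
grip_width: 0.569
```

```bash
python3 -m handwheel '[0,0,0,0,0,0.1,0.6, 0,0,0,0,0,0.05,0.6, 0,0,0,0,0,0,0.6, 0,0,0,0,0,0,0.6, 0,0,0,0,0,0,0.6, 0,0,0,0,0,0,0.6, 0,0,0,0,0,0,0.6, 0,0,0,0,0,0,0.6]'
```

```text
clock: 15.15
position: [0.6501, -0.1471, 0.0256]
ee_rot: [-3.142, -0.0, -0.001]
contact_force: [-0.9, 0.2, 1.2]
grip_width: 0.566
```

Just touching; release and look.

```bash
python3 -m handwheel '[0,0,0,0,0,0,0.5, 0,0,0,0,0,0,0.3, 0,0,0,0,0,0,0.1, 0,0,0,0,0,0,0, 0,0,0,0,0,0,0, 0,0,0,0,0,-2,0, 0,0,0,0,0,-4,0, 0,0,0,0,0,-4,0]'
python3 -m handwheel '[0,0,0,0,-3,-4,0, 0,0,0,0,-4,-2,0, 0,0,0,-2,-4,0,0, 0,0,0,-4,-4,0,0, 0,0,0,-4,-4,0,0, 0,0,0,-4,-4,0,0, 0,0,0,-4,-3,0,0, 0,0,0,0,0,0,0]'
python3 - <<'E'
from meas import *
o=get_obs();w=snap('wrist','w11');snap('side','d11');a=snap('scene','s11');W=cam('wrist',o);print(o['position'],abs(o['qd']).max())
b=cv2.imread('pics/d11.png')
for im,C in ((w,W),(a,cam('scene')),(b,cam('side'))):
    u,v=proj(C,[.6493,-.1441,.026]);e,ar,c=blob(im,u,v,'white',24 if im is w else 15);print('tin',np.round(e[0],1),e[1],onz(C,*e[0],.026).round(4))
    if im is not b:
        u,v=proj(C,[.4583,.1087,.022]);e,ar,c=blob(im,u,v,'white',40 if im is w else 20);print('cush',np.round(e[0],1),e[1],onz(C,*e[0],.022).round(4))
E
```

```text
clock: 15.95
position: [0.6493, -0.1468, 0.1251]
ee_rot: [-3.141, 0.003, -0.001]
contact_force: [1.4, -0.3, 0.7]
grip_width: 1.001
clock: 16.75
position: [0.4796, 0.1023, 0.1849]
ee_rot: [-3.14, 0.003, 0.004]
contact_force: [0.3, -0.2, -0.0]
grip_width: 1.001
[0.47960167 0.1022936  0.18488319] 0.08617505104441714
tin [397.8 361.2] (2.7226312160491943, 12.221631050109863) [ 0.6732 -0.1476  0.026 ]
cush [234.8 173.3] (52.07141876220703, 53.24332046508789) [0.4582 0.11   0.022 ]
tin [223.  271.2] (23.435604095458984, 26.984148025512695) [ 0.6504 -0.1471  0.026 ]Traceback (most recent call last):
  File "<stdin>", line 7, in <module>
  File "meas.py", line 9, in blob
    c=max(cs,key=cv2.contourArea);e=cv2.fitEllipse(cv2.convexHull(c))
                                    ~~~~~~~~~~~~~~^^^^^^^^^^^^^^^^^^^
cv2.error: OpenCV(4.12.0) /io/opencv/modules/imgproc/src/shapedescr.cpp:361: error: (-201:Incorrect size of input array) There should be at least 5 points to fit the ellipse in function 'fitEllipseNoDirect'
```

View pics/w11.png

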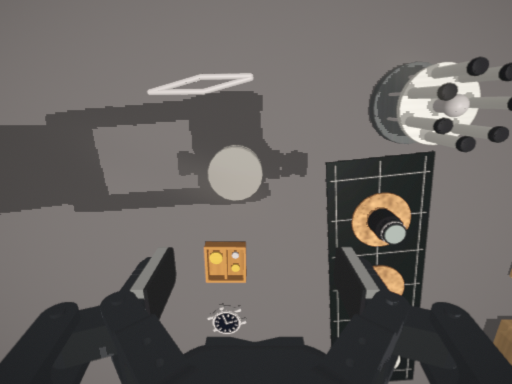

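View pics/s11.png

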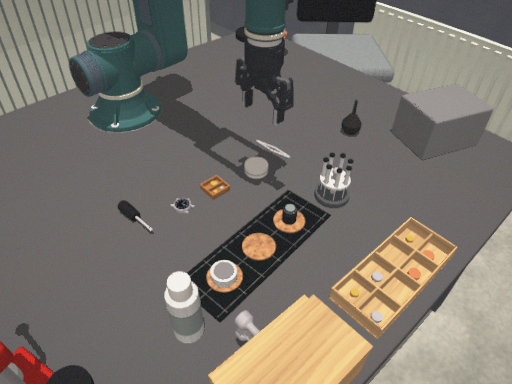

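```bash
python3 -m handwheel '[0,0,0,-2.1,-0.75,3,0, 0,0,0,0,0,4,0, 0,0,0,0,0,4,0, 0,0,0,0,0,3,0, 0,0,0,0,0,2,0, 0,0,0,0,0,0.6,0, 0,0,0,0,0,0,0, 0,0,0,0,0,0,0]' 40
python3 -m handwheel '[0,0,0,0,0,0.2,0, 0,0,0,0,0,0,0, 0,0,0,0,0,0,0.2, 0,0,0,0,0,0,0.3, 0,0,0,0,0,0,0.4, 0,0,0,0,0,0,0.5, 0,0,0,0,0,0,0.5, 0,0,0,0,0,0,0.5]' 40
python3 - <<'E'
from meas import *
o=get_obs();w=snap('wrist','w12');W=cam('wrist',o)
e,ar,c=blob(w,*proj(W,np.array(o['position'])*[1,1,0]+[0,0,.022]),'bright',80);print(e,onz(W,*e[0],.022)-o['position'])
E
```

```text
clock: 17.7
position: [0.4651, 0.1063, 0.0207]
ee_rot: [-3.141, -0.003, -0.002]
contact_force: [1.2, 0.2, -0.5]
grip_width: 0.998
clock: 18.5
position: [0.4637, 0.1068, 0.0182]
ee_rot: [-3.141, -0.001, -0.001]
contact_force: [-1.2, -0.0, 5.7]
grip_width: 0.655
((254.17677307128906, 278.4270935058594), (134.00807189941406, 154.31277465820312), 0.4174482226371765) [-0.0002775  -0.00445749  0.00382941]
```

View pics/w12.png

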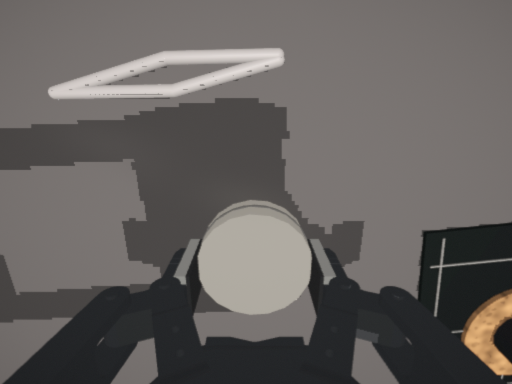

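Run:
```python
from h import *
o=get_obs();print(o['position'],onz(cam('wrist'),254.3,261,.022)-o['position'])
```

```text
[0.4637048  0.10679569 0.01816701] [-0.00021642  0.00570179  0.00383299]
```

```bash
python3 -m handwheel '[0,0,0,0,0,-2,0.5, 0,0,0,0,0,-4,0.5, 0,0,0,0.5,0.5,-4,0.5, 0,0,0,3,2.5,-2,0.5, 0,0,0,4,3.5,0,0.5, 0,0,0,4,3.5,0,0.5, 0,0,0,4,3.5,0,0.5, 0,0,0,2,2.3,0,0.5]'
python3 -m handwheel '[0,0,0,0,0,0,0.5, 0,0,0,0,0,0,0.5, 0,0,0,0,0,3,0.5, 0,0,0,0,0,4,0.5, 0,0,0,0,0,2,0.5, 0,0,0,0,0,0,0.5, 0,0,0,0,0,0,0.5, 0,0,0,0,0,0,0.5]'
python3 - <<'E'
from meas import *
o=get_obs();w=snap('wrist','w13');W=cam('wrist',o)
for n,c in (('M',(.6384,-.0465)),('L',(.629,.0497))):
  for d in ((0,0),(0,.034),(-.034,0),(.034,0)): print(n,np.round(proj(W,[c[0]+d[0],c[1]+d[1],.006]),1))
print(onz(W,254.3,261,o['position'][2]+.0038))
E
python3 plan.py .6384 -.051 .0245 0 1
```

```text
clock: 19.35
position: [0.633, -0.0478, 0.1359]
ee_rot: [3.141, 0.0, -0.003]
contact_force: [-0.2, 0.6, -1.6]
grip_width: 0.655
clock: 20.15
position: [0.6323, -0.0449, 0.05]
ee_rot: [3.141, -0.004, -0.0]
contact_force: [0.4, -0.5, -0.7]
grip_width: 0.656
M [263.5 231.2]
M [264.1 182.3]
M [212.5 231.3]
M [314.4 231.2]
L [248.6  75. ]
L [248.3   3.9]
L [187.5  74.9]
L [309.6  75.1]
[ 0.63204031 -0.03917383  0.05375934]
now [ 0.6325 -0.045   0.0502] [ 3.141 -0.005 -0.   ] turn/row [ 0.0006 -0.0046 -0.0004]
[0.58 0.59 2.57]
```

View pics/w13.png

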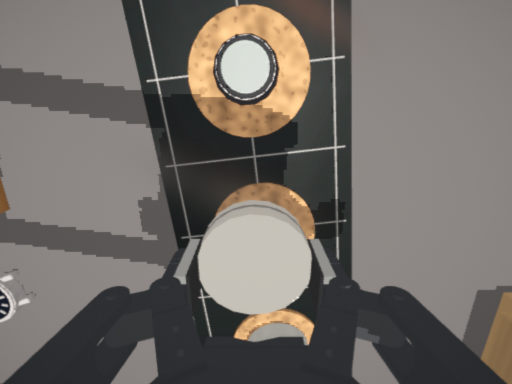

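Run:
```python
from meas import *
o=get_obs();W=cam('wrist',o);p=np.array(o['position'])
w=cv2.imread('pics/w13.png')
for n,dz in (('top',.0038),('bot',-.0182)):
  for oy in (.003,.0045,.006):
    print(n,oy,[np.round(proj(W,p+[0,oy+s*.029,dz])[1],1) for s in (1,-1)],[np.round(proj(W,p+[s*.029,oy,dz])[0],1) for s in (-1,1)])
col=w[190:330,254].astype(int).sum(1);print(list(zip(range(190,330),col))[::2])
```

```text
top 0.003 [np.float64(211.8), np.float64(312.8)] [np.float64(196.6), np.float64(312.8)]
top 0.0045 [np.float64(208.8), np.float64(310.5)] [np.float64(196.4), np.float64(313.0)]
top 0.006 [np.float64(205.8), np.float64(308.2)] [np.float64(196.2), np.float64(313.2)]
bot 0.003 [np.float64(196.3), np.float64(286.5)] [np.float64(203.9), np.float64(305.0)]
bot 0.0045 [np.float64(193.7), np.float64(284.4)] [np.float64(203.8), np.float64(305.2)]
bot 0.006 [np.float64(191.0), np.float64(282.3)] [np.float64(203.6), np.float64(305.3)]
[(190, np.int64(368)), (192, np.int64(331)), (194, np.int64(353)), (196, np.int64(388)), (198, np.int64(410)), (200, np.int64(480)), (202, np.int64(499)), (204, np.int64(427)), (206, np.int64(400)), (208, np.int64(505)), (210, np.int64(505)), (212, np.int64(508)), (214, np.int64(529)), (216, np.int64(574)), (218, np.int64(575)), (220, np.int64(576)), (222, np.int64(577)), (224, np.int64(577)), (226, np.int64(577)), (228, np.int64(578)), (230, np.int64(578)), (232, np.int64(578)), (234, np.int64(578)), (236, np.int64(578)), (238, np.int64(578)), (240, np.int64(578)
[... 270 characters left out ...]
6, np.int64(578)), (268, np.int64(577)), (270, np.int64(577)), (272, np.int64(577)), (274, np.int64(577)), (276, np.int64(576)), (278, np.int64(577)), (280, np.int64(576)), (282, np.int64(576)), (284, np.int64(575)), (286, np.int64(575)), (288, np.int64(575)), (290, np.int64(575)), (292, np.int64(575)), (294, np.int64(575)), (296, np.int64(575)), (298, np.int64(574)), (300, np.int64(575)), (302, np.int64(575)), (304, np.int64(575)), (306, np.int64(573)), (308, np.int64(572)), (310, np.int64(573)), (312, np.int64(571)), (314, np.int64(421)), (316, np.int64(379)), (318, np.int64(492)), (320, np.int64(469)), (322, np.int64(488)), (324, np.int64(539)), (326, np.int64(537)), (328, np.int64(368))]
```

```bash
python3 -m handwheel '[0,0,0,0.65,0.4,1,0.5, 0,0,0,0,0,1,0.5, 0,0,0,0,0,0.3,0.5, 0,0,0,0,0,0.1,0.5, 0,0,0,0,0,0,0.5, 0,0,0,0,0,0,0.5, 0,0,0,0,0,0,0.5, 0,0,0,0,0,0,0.5]'
python3 - <<'E'
from meas import *
o=get_obs();w=snap('wrist','w14');W=cam('wrist',o)
for d in ((0,0),(0,.034),(-.034,0),(.034,0)): print(np.round(proj(W,[.6384+d[0],-.0465+d[1],.006]),1))
cv2.imwrite('pics/z14.png',w[150:350,150:360].repeat(3,0).repeat(3,1)[:600])
E
```

```text
clock: 21.0
position: [0.6375, -0.0496, 0.0242]
ee_rot: [3.141, 0.0, -0.001]
contact_force: [-2.2, -0.6, 5.3]
grip_width: 0.653
[256.3 243.9]
[256.4 187.3]
[197.  243.9]
[315.5 243.9]
```

View pics/z14.png

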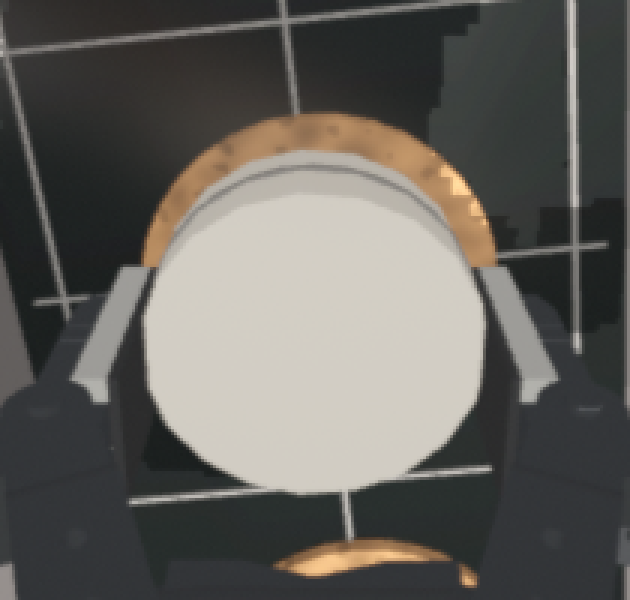

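```bash
python3 -m handwheel '[0,0,0,0,0,-0.3,0.5, 0,0,0,0.1,-0.2,0,0.5, 0,0,0,0,0,0,0.5, 0,0,0,0,0,0.2,0.5, 0,0,0,0,0,0.1,0.5, 0,0,0,0,0,0,0.5, 0,0,0,0,0,0,0.5, 0,0,0,0,0,0,0.5]'
python3 - <<'E'
from meas import *
w=snap('wrist','w15')
cv2.imwrite('pics/z15.png',w[150:350,150:360].repeat(3,0).repeat(3,1)[:600])
E
```

```text
clock: 21.85
position: [0.6386, -0.0471, 0.0242]
ee_rot: [-3.141, -0.0, -0.001]
contact_force: [-2.7, -0.4, 5.7]
grip_width: 0.655
```

View pics/z15.png

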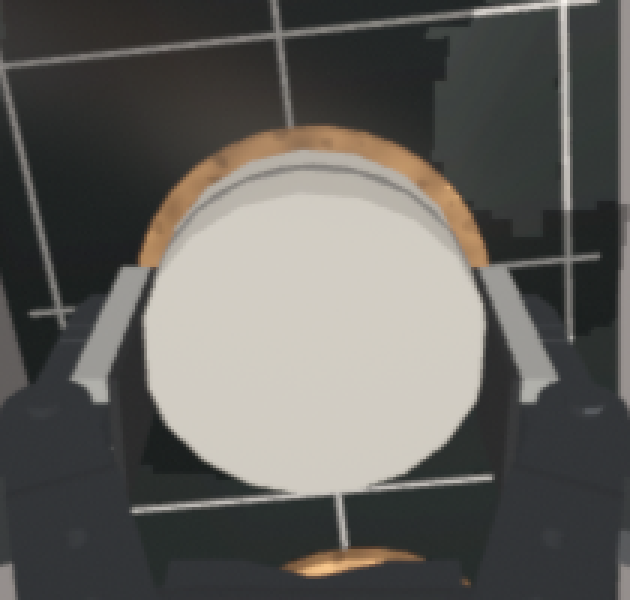

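```bash
python3 -m handwheel '[0,0,0,0,0,0,0.4, 0,0,0,0,0,0,0.2, 0,0,0,0,0,0,0, 0,0,0,0,0,0,0, 0,0,0,0,0,0,0, 0,0,0,0,0,-2,0, 0,0,0,0,0,-4,0, 0,0,0,0,0,-4,0]'
python3 plan.py 0.444 -0.085 0.16 0.3 7
```

```text
clock: 22.7
position: [0.6377, -0.0472, 0.1229]
ee_rot: [-3.141, 0.003, -0.001]
contact_force: [0.8, -0.1, 0.4]
grip_width: 1.004
now [ 0.6377 -0.0472  0.1229] [-3.141e+00  3.000e-03 -1.000e-03] turn/row [-0.0002  0.0004 -0.043 ]
[-2.77  0.54 -0.52]
[-2.79  0.42 -0.52]
[-2.8   0.3  -0.52]
[-2.81  0.18 -0.52]
[-2.82  0.06 -0.53]
[-2.82 -0.06 -0.53]
[-2.81 -0.18 -0.53]
```

```bash
python3 -m handwheel '[0,0,-0.043,-2.8,0.5,-0.5,0, 0,0,-0.043,-2.8,0.4,-0.5,0, 0,0,-0.043,-2.8,0.3,-0.5,0, 0,0,-0.043,-2.8,0.2,-0.5,0, 0,0,-0.043,-2.8,0.1,-0.5,0, 0,0,-0.043,-2.8,0,-0.5,0, 0,0,-0.043,-2.8,-0.2,-0.5,0, 0,0,0,0,0,0,0]'
python3 - <<'E'
from meas import *
o=get_obs();w=snap('wrist','w16');W=cam('wrist',o);print(o['position'],o['ee_rot'],proj(W,[.4437,-.0989,.008]))
u,v=map(int,proj(W,[.4437,-.0989,.008]))
cv2.imwrite('pics/z16.png',cv2.resize(w[v-60:v+60,u-60:u+60],(600,600),interpolation=cv2.INTER_CUBIC));print(u,v)
E
```

```text
clock: 23.5
position: [0.4432, -0.0856, 0.1591]
ee_rot: [3.141, -0.0, 0.299]
contact_force: [1.3, -0.2, 0.8]
grip_width: 1.001
[ 0.44315829 -0.0856362   0.1591183 ] [ 3.14083260e+00 -2.22682624e-04  2.98873998e-01] (np.float64(251.3571400111193), np.float64(195.08701404433444))
251 195
```

View pics/w16.png

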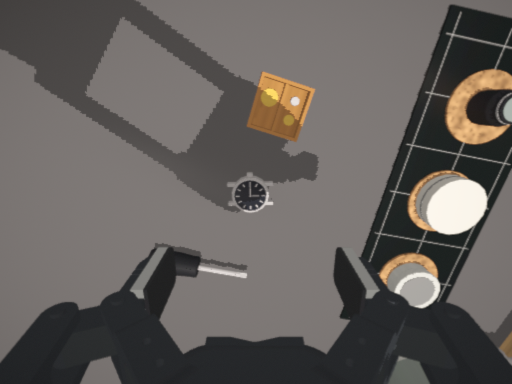

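View pics/z16.png

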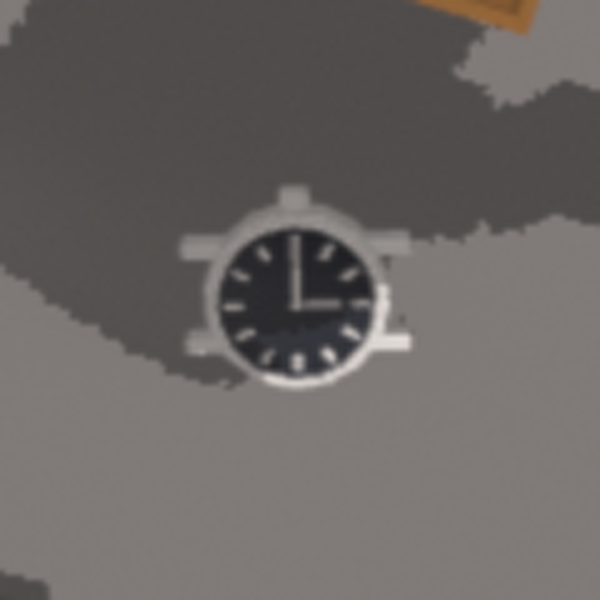

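```bash
python3 - <<'E'
from h import *
a=cam('wrist');c=onz(a,250.4,194.4,.0105);print(c)
A=cam('scene');B=cam('side')
print(onz(A,182,204.5,.0105),onz(B,218,230.5,.0105))
E
python3 plan.py .4437 -.0992 .016 .32 1
```

```text
[ 0.44389635 -0.09742632  0.0105    ]
[ 0.44350744 -0.09839262  0.0105    ] [ 0.44388507 -0.1004381   0.0105    ]
now [ 0.4446 -0.0855  0.159 ] [ 3.141e+00 -2.000e-03  2.980e-01] turn/row [ 0.0009 -0.0015 -0.0215]
[-0.51  1.27 14.3 ]
```

```bash
python3 -m handwheel '[0,0,-0.025,-0.4,1.2,3,0, 0,0,0,0,0,4,0, 0,0,0,0,0,3,0, 0,0,0,0,0,2,0, 0,0,0,0,0,1.4,0, 0,0,0,0,0,0.5,0, 0,0,0,0,0,0,0, 0,0,0,0,0,0,0]' 30
python3 - <<'E'
from h import *
o=get_obs();w=snap('wrist','w17');W=cam('wrist',o);print(proj(W,[.4439,-.0985,.011]),proj(W,np.array(o['position'])*[1,1,0]+[0,0,.011]),o['ee_rot'])
E
```

```text
clock: 24.35
position: [0.4459, -0.098, 0.0201]
ee_rot: [3.141, -0.001, 0.325]
contact_force: [0.1, -0.4, -1.0]
grip_width: 1.002
(np.float64(251.29905080833876), np.float64(256.98138383814467)) (np.float64(255.02366775437744), np.float64(257.25425753671163)) [ 3.14084928e+00 -1.25127170e-03  3.25084283e-01]
```

View pics/w17.png

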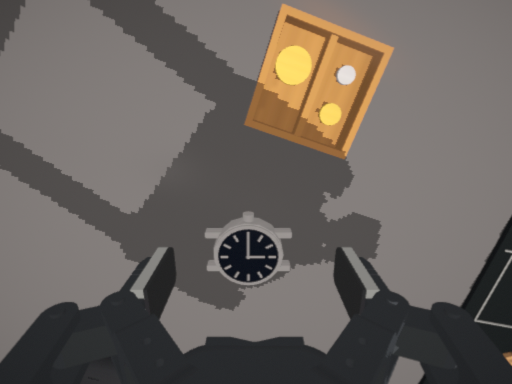

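```bash
python3 -m handwheel '[0,0,0,-0.35,-0.4,0.2,0, 0,0,0,0,0,0.2,0, 0,0,0,0,0,0,0.1, 0,0,0,0,0,0,0.2, 0,0,0,0,0,0,0.3, 0,0,0,0,0,0,0.3, 0,0,0,0,0,0,0.3, 0,0,0,0,0,0,0.3]' 30
python3 - <<'E'
from h import *
o=get_obs();w=snap('wrist','w18');W=cam('wrist',o);print(o['grip_width'],o['contact_force'],proj(W,np.array(o['position'])*[1,1,0]+[0,0,.011]),o['ee_rot'])
E
```

```text
clock: 25.2
position: [0.4404, -0.0952, 0.0154]
ee_rot: [-3.142, -0.0, 0.325]
contact_force: [-0.1, 0.2, 0.1]
grip_width: 0.699
0.6994013654970248 [-0.12743818  0.21578239  0.12785526] (np.float64(255.06903838813975), np.float64(262.004027395233)) [-3.14155422e+00 -4.87071223e-05  3.24986908e-01]
```

View pics/w18.png

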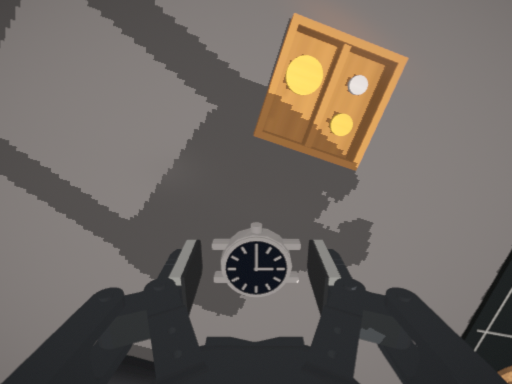

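```bash
python3 -m handwheel '[0,0,0,0,0,0,0.4, 0,0,0,0,0,0,0.45, 0,0,0,0,0,0,0.5, 0,0,0,0,0,0,0.55, 0,0,0,0,0,0,0.55, 0,0,0,0,0,0,0.55, 0,0,0,0,0,0,0.55, 0,0,0,0,0,0,0.55]' 30
python3 - <<'E'
from h import *
o=get_obs();w=snap('wrist','w19');W=cam('wrist',o);print(o['ft_torque'],proj(W,np.array(o['position'])*[1,1,0]+[0,0,.011]))
E
```

```text
clock: 26.05
position: [0.4409, -0.0956, 0.0168]
ee_rot: [3.141, -0.001, 0.325]
contact_force: [-2.2, -0.4, 7.2]
grip_width: 0.536
[ 0.02379527  0.40144051 -0.0076361 ] (np.float64(255.05356397958934), np.float64(260.5918889287188))
```

View pics/w19.png

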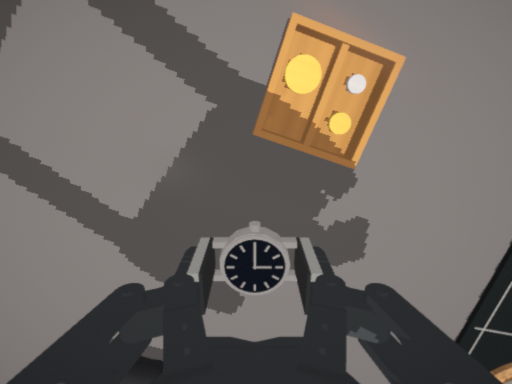

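```bash
python3 -m handwheel '[0,0,0,0,0,-2,0.55, 0,0,0,0,0,-4,0.55, 0,0,0,1,0,-4,0.55, 0,0,0,3.5,0.3,0,0.55, 0,0,0,4,0.4,0,0.55, 0,0,0,4,0.4,0,0.55, 0,0,0,4,0.3,0,0.55, 0,0,0,3.6,0.2,0,0.55]'
python3 -m handwheel '[0,0,0,0,0,0,0.55, 0,0,0,0,0,0,0.55, 0,0,0,0,0,1,0.55, 0,0,0,0,0,2,0.55, 0,0,0,0,0,0,0.55, 0,0,0,0,0,0,0.55, 0,0,0,0,0,0,0.55, 0,0,0,0,0,0,0.55]'
python3 - <<'E'
from h import *
o=get_obs();w=snap('wrist','w20');W=cam('wrist',o);c=np.array([.6384,-.0465,.028]);print(proj(W,c),[np.round(proj(W,c+.029*np.array(d)),1) for d in ((.948,.319,0),(-.948,-.319,0),(-.319,.948,0))])
E
python3 plan.py .6384 -.0465 .05 .325 1
```

```text
clock: 26.9
position: [0.6374, -0.0456, 0.1148]
ee_rot: [-3.141, 0.0, 0.325]
contact_force: [-1.1, 0.1, 0.2]
grip_width: 0.535
clock: 27.7
position: [0.6364, -0.0464, 0.0869]
ee_rot: [3.141, -0.002, 0.325]
contact_force: [-0.4, -0.3, -0.3]
grip_width: 0.532
(np.float64(257.3074702457046), np.float64(220.86259064764312)) [array([297.7, 220.9]), array([216.8, 220.9]), array([257.5, 182. ])]
now [ 0.6364 -0.0464  0.0867] [ 3.141e+00 -2.000e-03  3.250e-01] turn/row [ 0.0009 -0.0019 -0.0002]
[0.18 0.07 3.67]
```

View pics/w20.png

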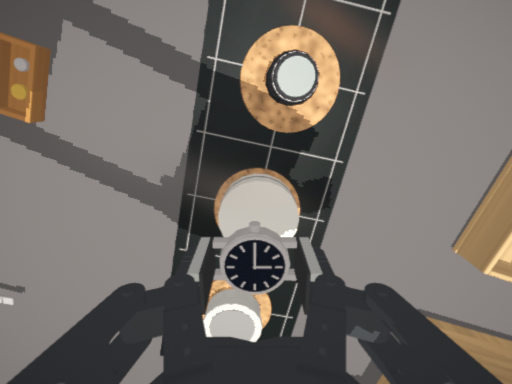

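```bash
python3 -m handwheel '[0,0,0,0.3,0,1,0.55, 0,0,0,0,0,1.5,0.55, 0,0,0,0,0,0.7,0.55, 0,0,0,0,0,0,0.55, 0,0,0,0,0,0,0.55, 0,0,0,0,0,0,0.55, 0,0,0,0,0,0,0.55, 0,0,0,0,0,0,0.55]'
python3 - <<'E'
from h import *
o=get_obs();w=snap('wrist','w21');W=cam('wrist',o);c=np.array([.6384,-.0465,.028]);print(proj(W,c),[np.round(proj(W,c+.029*np.array(d)),1) for d in ((.948,.319,0),(-.948,-.319,0),(-.319,.948,0))])
p=np.array(o['position'])
for dy in (0,-.0015): print([np.round(proj(W,[p[0]+.319*(-dy)*-1*0+0,0,0]),0) if 0 else 0])
cv2.imwrite('pics/z21.png',w[140:340,150:360].repeat(3,0).repeat(3,1))
E
```

```text
clock: 28.55
position: [0.6391, -0.0453, 0.0541]
ee_rot: [3.141, -0.001, 0.325]
contact_force: [0.0, -0.1, -1.2]
grip_width: 0.534
(np.float64(253.10425849583206), np.float64(243.56801207976213)) [array([301. , 243.6]), array([205.2, 243.5]), array([253.1, 198.4])]
[0]
[0]
```

View pics/z21.png

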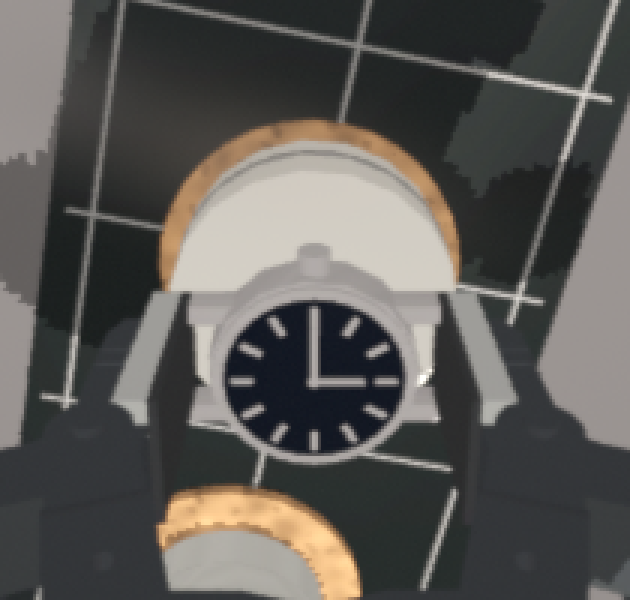

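Run:
```python
from h import *
o=get_obs();W=cam('wrist',o);p=np.array(o['position']);ty=np.array([.319,-.948,0])
for dz in (-.004,-.0055,-.0065,-.0093,-.013,-.0163):
    print(dz,[[np.round(proj(W,p+ty*(oy+s)+[0,0,dz])[1],1) for s in (-.0195,0,.0195)] for oy in (0,.0015,.003)], [np.round(proj(W,p+ty*(s)+[0,0,dz])[1],1) for s in (-.0125,.0125)])
```

```text
-0.004 [[np.float64(229.0), np.float64(262.5), np.float64(293.2)], [np.float64(231.7), np.float64(264.9), np.float64(295.4)], [np.float64(234.4), np.float64(267.4), np.float64(297.7)]] [np.float64(241.4), np.float64(282.4)]
-0.0055 [[np.float64(227.7), np.float64(260.9), np.float64(291.4)], [np.float64(230.4), np.float64(263.3), np.float64(293.6)], [np.float64(233.0), np.float64(265.8), np.float64(295.9)]] [np.float64(240.0), np.float64(280.7)]
-0.0065 [[np.float64(226.9), np.float64(259.9), np.float64(290.2)], [np.float64(229.5), np.float64(262.3), np.float64(292.5)], [np.float64(232.2), np.float64(264.7), np.float64(294.7)]] [np.float64(239.1), np.float64(279.6)]
-0.0093 [[np.float64(224.6), np.float64(257.1), np.float64(287.0)], [np.float64(227.2), np.float64(259.5), np.float64(289.2)], [np.float64(229.8), np.float64(261.9), np.float64(291.4)]] [np.float64(236.6), np.float64(276.6)]
-0.013 [[np.float64(221.7), np.float64(253.5), np.float64(283.0)], [np.float64(224.2), np.float64(255.9), np.float64(285.2)], [np.float64(226.7), np.float64(258.2), np.float64(287.3)]] [np.float64(233.4), np.float64(272.7)]
-0.0163 [[np.float64(219.2), np.float64(250.5), np.float64(279.5)], [np.float64(221.7), np.float64(252.8), np.float64(281.6)], [np.float64(224.1), np.float64(255.1), np.float64(283.8)]] [np.float64(230.7), np.float64(269.4)]
```

```bash
python3 -m handwheel '[0,0,0,0,-0.2,0.5,0.55, 0,0,0,0,0,0.3,0.55, 0,0,0,0,0,0.1,0.55, 0,0,0,0,0,0,0.55, 0,0,0,0,0,0,0.55, 0,0,0,0,0,0,0.55, 0,0,0,0,0,0,0.55, 0,0,0,0,0,0,0.55]'
```

```text
clock: 29.4
position: [0.6381, -0.043, 0.0449]
ee_rot: [-3.141, -0.0, 0.325]
contact_force: [-3.0, 0.6, 5.5]
grip_width: 0.531
```

```bash
python3 -m handwheel '[0,0,0,0,0,0,0.45, 0,0,0,0,0,0,0.35, 0,0,0,0,0,0,0.2, 0,0,0,0,0,0,0.1, 0,0,0,0,0,0,0, 0,0,0,0,0,-2,0, 0,0,0,0,0,-4,0, 0,0,0,0,0,-4,0]'
python3 -m handwheel '[0,0,0,-0.7,-2,-3,0, 0,0,0.05,-0.7,-2,-3,0, 0,0,0.05,-0.7,-2,-2,0, 0,0,0.05,0,-1,0,0, 0,0,0.05,0,0,0,0, 0,0,0,0,0,0,0, 0,0,0,0,0,0,0, 0,0,0,0,0,0,0]'
python3 - <<'E'
from h import *
o=get_obs();snap('wrist','w22');snap('scene','s22');snap('side','d22');print(o['position'],o['ee_rot'])
import json;json.dump({k:np.asarray(o[k]).tolist() for k in o},open('o22.json','w'))
a=cv2.imread('pics/s22.png');b=cv2.imread('pics/d22.png')
z=np.hstack([cv2.resize(a[180:300,190:320],(400,369),interpolation=cv2.INTER_CUBIC),cv2.resize(b[150:270,230:360],(400,369),interpolation=cv2.INTER_CUBIC)]);cv2.imwrite('pics/z22.png',z)
E
```

```text
clock: 30.2
position: [0.6373, -0.0433, 0.144]
ee_rot: [-3.14, 0.003, 0.325]
contact_force: [0.8, -0.3, 0.4]
grip_width: 0.995
clock: 31.0
position: [0.5977, 0.0169, 0.2241]
ee_rot: [-3.141, 0.001, 0.125]
contact_force: [-0.1, -0.7, -0.1]
grip_width: 1.002
[0.5976757  0.01693877 0.2240506 ] [-3.14142567e+00  5.42105089e-04  1.25287156e-01]
```

View pics/w22.png

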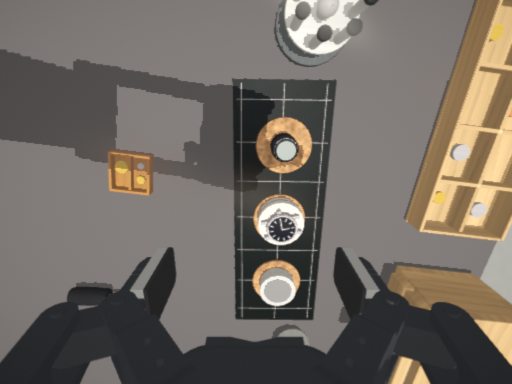

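View pics/z22.png

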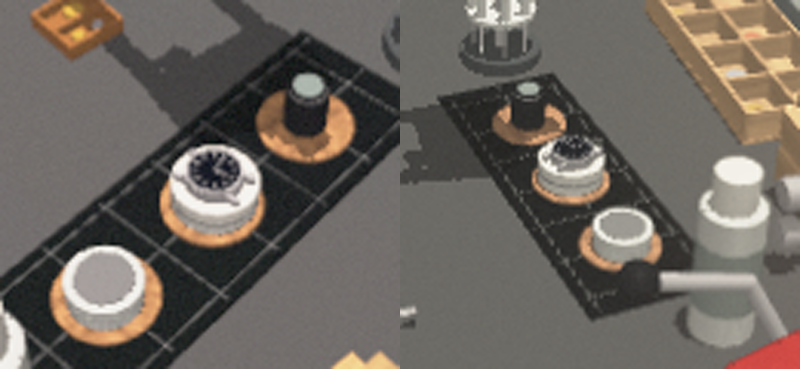

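Run:
```python
from meas import *
import json
o=json.load(open('o22.json'));w=cv2.imread('pics/w22.png');a=cv2.imread('pics/s22.png');b=cv2.imread('pics/d22.png')
Cs=[(w,cam('wrist',o),'w'),(a,cam('scene'),'s'),(b,cam('side'),'d')]
L,M,R=(.629,.0497),(.6384,-.0465),(.6493,-.1441)
for n,c,z,k,rad in (('loupe',L,.042,'bright',.013),('tin',R,.026,'bright',.028),('cush',M,.028,'bright',.031),('dial',M,.039,'dark',.017)):
    for im,C,t in Cs:
        u,v=proj(C,[*c,z]);u2,v2=proj(C,[c[0],c[1]+rad,z]);u3,v3=proj(C,[c[0]+rad,c[1],z]);r=max(np.hypot(u2-u,v2-v),np.hypot(u3-u,v3-v))
        try:
            e,ar,cc=blob(im,u,v,k,int(r)+2);print(n,t,np.round(e[0],1),np.round(e[1],1),'d mm',((onz(C,*e[0],z)[:2]-c)*1000).round(1))
        except Exception as x: print(n,t,'fail')
for n,c in (('L',L),('M',M),('R',R)):
    u,v=proj(Cs[0][1],[*c,.006]);print(n,np.round((u,v),1),[np.round(proj(Cs[0][1],[c[0]+dx,c[1]+dy,.006]),1) for dx,dy in ((-.034,0),(.034,0),(0,.034),(0,-.034))])
cv2.imwrite('pics/z23.png',cv2.resize(w[105:325,230:340],(400,800)[:2] if 0 else (300,600),interpolation=cv2.INTER_CUBIC))
```

```text
loupe w [285.8 148.7] [20.8 22.6] d mm [-1.2  2. ]
loupe s [289.6 207.2] [7.6 9.5] d mm [-3.   1.9]
loupe d [271.3 178.2] [4.  6.5] d mm [0.1 3.5]
tin w [277.  288.4] [36.5 41.9] d mm [-0.1  1.3]
tin s [223.5 272. ] [25.8 28. ] d mm [ 3.1 -3.7]
tin d [301.5 225.1] [17.2 20.8] d mm [-2.7 -9.1]
cush w [280.3 224.3] [46.6 52.2] d mm [-0.  1.]
cush s [259. 240.] [27.3 30. ] d mm [ 2.  -1.6]
cush d [285.  203.7] [19.6 23.5] d mm [-4.1 -9.9]
dial w [280.8 233.9] [10.1 19.8] d mm [ 0.8 -6.9]
dial s [258.5 234.9] [10.4 14.2] d mm [-1.4  0. ]
dial d [285.4 194.7] [10.6 12.9] d mm [ 4.9 14.8]
L [283.3 145.6] [array([255.8, 142.1]), array([310.5, 149.1]), array([287.8, 117.1]), array([279. , 172.3])]
M [278.8 218. ] [array([253.6, 215.1]), array([303.8, 220.9]), array([282.8, 194.1]), array([275. , 240.6])]
R [275.9 280.3] [array([252.6, 277.8]), array([299. , 282.8]), array([279.5, 260. ]), array([272.4, 299.5])]
```

View pics/z23.png

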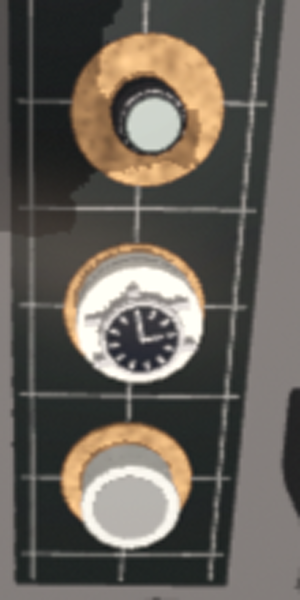

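```bash
python3 plan.py .647 -.128 .22 .1 6
```

```text
now [0.5977 0.0169 0.2241] [-3.141  0.     0.125] turn/row [-0.      0.0001  0.0042]
[0.51 2.5  0.07]
[0.52 2.5  0.07]
[0.53 2.49 0.07]
[0.55 2.49 0.07]
[0.56 2.49 0.07]
[0.57 2.49 0.07]
```

```bash
python3 -m handwheel '[0,0,0.004,0.5,2.5,0,0, 0,0,0.004,0.5,2.5,0,0, 0,0,0.004,0.5,2.5,0,0, 0,0,0.004,0.5,2.5,0,0, 0,0,0.004,0.5,2.5,0,0, 0,0,0.004,0.5,2.5,0,0, 0,0,0,0,0,0,0, 0,0,0,0,0,0,0]'
python3 - <<'E'
from h import *
o=get_obs();w=snap('wrist','w24');W=cam('wrist',o);print(o['position'],o['ee_rot'])
import json;json.dump({k:np.asarray(o[k]).tolist() for k in o},open('o24.json','w'))
for c in ((.629,.0497),(.6384,-.0465),(.6493,-.1441)): print(np.round(proj(W,[*c,.006]),1))
cv2.imwrite('pics/z24.png',cv2.resize(w[0:240,200:320],(300,600),interpolation=cv2.INTER_CUBIC))
E
```

```text
clock: 31.95
position: [0.6446, -0.1288, 0.2239]
ee_rot: [-3.141, 0.001, 0.1]
contact_force: [-0.5, 0.5, 0.8]
grip_width: 0.999
[ 0.64459456 -0.12875891  0.22390843] [-3.14052596e+00  7.48785495e-04  1.00005009e-01]
[257.    2.8]
[256.5  99.4]
[257.1 180.5]
```

View pics/z24.png

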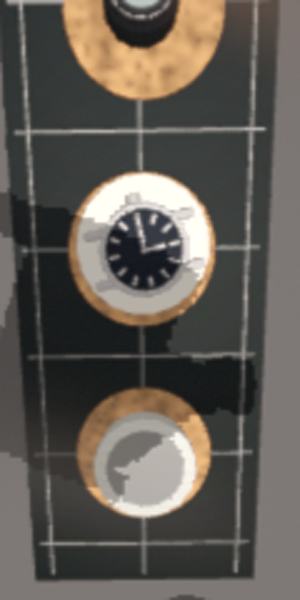

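Run:
```python
from meas import *
import json
o=json.load(open('o24.json'));w=cv2.imread('pics/w24.png');W=cam('wrist',o)
hsv=cv2.cvtColor(w,cv2.COLOR_BGR2HSV).astype(int)
def fit(m,name,z):
    m=cv2.morphologyEx(m.astype(np.uint8),cv2.MORPH_OPEN,np.ones((3,3),np.uint8));cs,_=cv2.findContours(m,cv2.RETR_EXTERNAL,cv2.CHAIN_APPROX_NONE)
    c=cv2.convexHull(max(cs,key=cv2.contourArea));e=cv2.fitEllipse(c);print(name,np.round(e[0],1),np.round(e[1],1),onz(W,*e[0],z).round(4))
for n,cc,zt,rr in (('M',(.6384,-.0465),.028,.045),('R',(.6493,-.1441),.026,.045)):
    k=np.zeros(w.shape[:2],np.uint8);u,v=proj(W,[*cc,.006]);cv2.circle(k,(int(u),int(v)+(4 if n=='R' else 0)),40,1,-1);k=k>0
    cork=k&(hsv[...,1]>75)&(hsv[...,0]<25);light=k&(hsv[...,1]<60)&(hsv[...,2]>95)
    fit(cork|light,n+' pad',.006);fit(light,n+' obj',zt)
k=np.zeros(w.shape[:2],np.uint8);cv2.circle(k,(258,99),19,1,-1);fit((k>0)&(hsv[...,2]<75),'dial',.0385)
```

```text
M pad [256.2  99.2] [59.6 62.5] [ 0.638  -0.0464  0.006 ]
M obj [256.8  96.9] [53.3 55.9] [ 0.6384 -0.044   0.028 ]
R pad [257.1 180.4] [52.9 54.4] [ 0.6494 -0.144   0.006 ]
R obj [257.6 185.9] [40.2 42.7] [ 0.6499 -0.1451  0.026 ]
dial [256.5 102.4] [24.7 29.7] [ 0.6386 -0.0497  0.0385]
```

Run:
```python
from h import *
import json
w=cv2.imread('pics/w24.png');cv2.imwrite('pics/z25.png',cv2.resize(w[60:140,217:297],(600,600),interpolation=cv2.INTER_CUBIC))
```

```text
(no output)
```

View pics/z25.png

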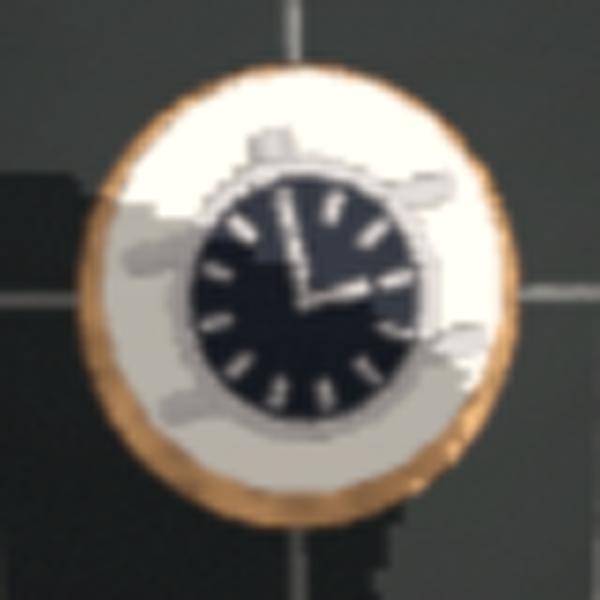

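Run:
```python
from h import *
for n,f0,f1,box in (('scene','scene0','s22',(170,200,195,235)),('side','side0','d22',(198,222,196,228))):
    c=[]
    for f in (f0,f1):
        im=cv2.imread('pics/%s.png'%f);h=cv2.cvtColor(im,cv2.COLOR_BGR2HSV);m=np.zeros(h.shape[:2],bool);r=box;m[r[0]:r[1],r[2]:r[3]]=(h[r[0]:r[1],r[2]:r[3],1]>110)
        ys,xs=np.nonzero(m);c.append((xs.mean().round(1),ys.mean().round(1),len(xs)))
    print(n,c)
o=get_obs();print(o['clock'],o['contact_force'])
print(finish_job())
```

```text
scene [(np.float64(214.4), np.float64(186.5), 419), (np.float64(214.4), np.float64(186.6), 417)]
side [(np.float64(210.8), np.float64(210.4), 244), (np.float64(210.7), np.float64(210.4), 243)]
32.0 [-0.24716058  0.57675425  0.20224635]
the job is handed in; nothing more can be done
None
```

The layout is done and handed in at 32 s. The loupe is on the left pad next to the screwdriver stand, the lidded tin on the right pad, and the white cushion on the middle pad. The watch head lies dial up on the cushion. They were placed in that order: loupe, tin, cushion, watch.

**Last checks:**
- **Loupe:** about 1–2 mm off its pad centre. The wrist, scene and side views disagreed by up to 3 mm.
- **Tin:** about 1 mm off its pad centre in the wrist view. My colour masks for it were unreliable in the scene and side views, so I did not use them.
- **Cushion:** about 2.4 mm off its pad centre, towards the stand.
- **Watch:** about 2.8 mm off the cushion centre, on the side away from the stand, so nearly over the pad centre. The automatic dial fit was poor, so I read this from a zoomed picture instead.
- **Upright:** all four stood flat in the scene, side and wrist pictures.
- **Tray:** unmoved, within 0.1 px in both fixed views.
- **Gripper:** open, clear of everything, with contact force at noise level when I handed in.

I judged the 2–3 mm errors on the cushion and watch acceptable, so I did not grip them again to correct them.

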